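Heft the sample pots and pack the heaviest at the bottom

ROBOT

A 6-joint arm with a two-finger parallel gripper is mounted at the origin on the work surface. World frame = base frame: x ahead of the robot, y to its left, z up, the work surface at z = 0. Lengths are in mm, angles in rad, forces in N, time in s.
With the tool pointing down it reaches from about 250 to 775 mm from the base axis. Payload 4 kg.
Tool frame: the origin (TCP) lies midway between the tips of the shut fingers; the grasp point (between the pads) lies 19 mm behind it (arm.hold_point_z is the distance from the TCP to the grasp point, in mm); z points along the fingers, x is the direction in which the jaws open and shut, and the axes are right-handed (so a half turn about z gives the same grasp; the last joint's range is limited). The gripper opens to 85 mm and grips with 20 to 120 N. Pads are 22 mm wide; open, the fingers measure 114 mm over their backs; the gripper's body (76 mm by 85 mm) begins 54 mm behind the grasp point. The pads swing forward as they close: fully open they stand 13 mm farther back than shut.
Start: joints at [1.154, 0.087, 1.371, -0, 1.684, -0.103], TCP at [169.78, 523.156, 231.341] pointing down, gripper open.
Joint ranges: [-3.1, 3.1], [-0.76, 2.03], [0.27, 2.55], [-1.08, 4.22], [0.17, 2.65], [-2.57, 2.57]. Speed limits (rad/s): [2.79, 2.79, 3.14, 3.14, 3.14, 3.14].

INTERFACE

Orientations are given as a unit quaternion [w, x, y, z].
In Python, from rig import arm gives the robot as it stands.
- The arm moves only by the tool play_rows, never from a script. Its arguments are lists of equal length, an entry for each row: "delta_rot": the turn, a rotation vector about the tool's x, y, z normalised to -1 to 1, where 1 is 6 degrees, a list of three; "translation": the shift along the tool's x, y, z normalised to -1 to 1, where 1 is 0.02 m, a list of three; "grip": the finger opening in mm, from 0 to 85.4. A call has 1 to 20 rows; each row shifts and turns the pose as measured when the row begins, along the tool's axes as they then stand; what a row does not reach is not made up. A row lasts 1/8 s, in which the tool goes at most 62.5 mm and 10.7 degrees, less where a joint would pass 70% of its speed; a pose out of reach is approached as far as the arm can. A call with a number of a shift or a turn outside -1 to 1 is refused whole. A call with a gripper value outside its range is refused whole. The fingers move at their own pace and stop on an object; the grip force is fixed at half the most. Time passes only in rows, so rows that do not move let the fingers close. It gives the time, the measured TCP pose, the force and the opening at its end, in the units of the state.
- arm.sense(): the state, without advancing time (a new reading comes with each control period).
- arm.get_image(name): name is "scene" or "side" or "wrist"; returns a dict with "frame" (384x512x3 uint8, red, green, blue), "fx", "fy", "cx", "cy" (pixels), "extrinsics" (4x4, takes a point from world to camera coordinates); the wrist camera has in their place "tool_from_camera" (4x4, takes a point from camera to tool coordinates, whose origin is the TCP and whose axes are the tool frame's). Camera axes: x right, y up, looking along -z (the intrinsics and any distortion apply to the point x, -y, -z); pixel columns grow to the right and rows downward; lengths in mm; the calibration is good to about 2 mm. A picture is of the moment at which its call begins: read the wrist's pose just before it. There is no depth.
- arm.job_done(): hands the job in, once; it reports no verdict.
The state is a dict: "time_s": time; "qpos": joint angles; "joint_velocities": joint speeds; "effort": joint torques, N m; "tcp_pos": TCP position; "orientation": TCP orientation; "ft_force": force on the tool from outside, world axes, zero at the start; "moment": the same for the moment, N m; "grip_width": opening from 0.0 (shut) to 1.0 (fully open).
Only numpy, scipy, OpenCV 4.12 (cv2) and the standard library are available. Lean on these libraries where they do the work, as an engineer would, in place of code of your own. Each camera call takes 0.05 s, during which the arm holds its last target.

TASK

Three look-alike sample pots (white with grey ribbed lids) stand on the lab bench and one of them is much heavier than the other two. Heft them to find it, set it down first in the round cup of the metal carrier, then stack either one of the light pots squarely on top of it. Leave the other light pot standing on the bench clear of the carrier, and never tip a pot over.

Things in the scene. Friction and masses are not known exactly. Their poses are not given: they have to be found in the camera images.
- pot_a_mid (a point): One of three look-alike closed round pots: opaque white, grey ribbed flat lid, 52 mm diameter, 60 mm high, rigid. They start upright on the bench, in any order. One weighs 0.59 to 0.76 kg, the other two 0.15 to 0.30 kg each: not to be seen, only felt on lifting. Point: the pot's centre, 30 mm above its underside; z up its axis.
- pot_b_mid (a point): One of three look-alike closed round pots: opaque white, grey ribbed flat lid, 52 mm diameter, 60 mm high, rigid. They start upright on the bench, in any order. One weighs 0.59 to 0.76 kg, the other two 0.15 to 0.30 kg each: not to be seen, only felt on lifting. Point: the pot's centre, 30 mm above its underside; z up its axis.
- pot_c_mid (a point): One of three look-alike closed round pots: opaque white, grey ribbed flat lid, 52 mm diameter, 60 mm high, rigid. They start upright on the bench, in any order. One weighs 0.59 to 0.76 kg, the other two 0.15 to 0.30 kg each: not to be seen, only felt on lifting. Point: the pot's centre, 30 mm above its underside; z up its axis.
- cup (a point): Centre of the floor of the carrier's cup. Carrier: steel plate fixed to the bench, 120 x 200 mm (x, y), 10 mm thick. In its middle a round grey cup, 64 mm inside, 72 mm outside, rim 8 mm above the plate; its floor is the plate's top. Wire loops, 32 mm above the bench, 88 mm either way along y. z up. A pot in the cup has its centre 30 mm above this point, the one stacked on it 90 mm.
There are look-alikes about, which are no part of the job. Leave any green or turquoise look-alike of the part that bears pot_c_mid alone.

How it is judged (in metres and radians):
On the way:
1. the heavy pot stands in the carrier's cup, let go, with no pot on it yet (((horizontal distance between pot_a_mid and cup below 0.012 m and z of pot_a_mid in the frame of cup below 0.035 m and contact force between carrier and pot_a above 4.5 N and angle between pot_a_mid's own z axis and vertical below 0.175 rad and linear speed of pot_a below 0.02 m/s and contact force between the fingers and pot_a below 0.05 N and horizontal distance between each of pot_b_mid, pot_c_mid and cup above 0.05 m) or (horizontal distance between pot_b_mid and cup below 0.012 m and z of pot_b_mid in the frame of cup below 0.035 m and contact force between carrier and pot_b above 4.5 N and angle between pot_b_mid's own z axis and vertical below 0.175 rad and linear speed of pot_b below 0.02 m/s and contact force between the fingers and pot_b below 0.05 N and horizontal distance between each of pot_a_mid, pot_c_mid and cup above 0.05 m) or (horizontal distance between pot_c_mid and cup below 0.012 m and z of pot_c_mid in the frame of cup below 0.035 m and contact force between carrier and pot_c above 4.5 N and angle between pot_c_mid's own z axis and vertical below 0.175 rad and linear speed of pot_c below 0.02 m/s and contact force between the fingers and pot_c below 0.05 N and horizontal distance between each of pot_a_mid, pot_b_mid and cup above 0.05 m))), for 0.2 s.
At the end, for the whole second after the job is handed in: The heavy pot is on the cup's floor, within 12 mm of its centre; a light one on its lid, within 18 mm of the cup's centre (load on the carrier over 6.5 N, between pots under 4.5 N: only this order gives both); the third on the bench, over 80 mm from the cup; all upright within 10 degrees, at rest (((horizontal distance between pot_a_mid and cup below 0.012 m and z of pot_a_mid in the frame of cup below 0.035 m and contact force between carrier and pot_a above 6.5 N) or (horizontal distance between pot_b_mid and cup below 0.012 m and z of pot_b_mid in the frame of cup below 0.035 m and contact force between carrier and pot_b above 6.5 N) or (horizontal distance between pot_c_mid and cup below 0.012 m and z of pot_c_mid in the frame of cup below 0.035 m and contact force between carrier and pot_c above 6.5 N)) and ((horizontal distance between pot_a_mid and cup below 0.018 m and z of pot_a_mid in the frame of cup between 0.082 and 0.096 m) or (horizontal distance between pot_b_mid and cup below 0.018 m and z of pot_b_mid in the frame of cup between 0.082 and 0.096 m) or (horizontal distance between pot_c_mid and cup below 0.018 m and z of pot_c_mid in the frame of cup between 0.082 and 0.096 m)) and ((horizontal distance between pot_a_mid and cup above 0.08 m and height (world z) of pot_a_mid below 0.035 m) or (horizontal distance between pot_b_mid and cup above 0.08 m and height (world z) of pot_b_mid below 0.035 m) or (horizontal distance between pot_c_mid and cup above 0.08 m and height (world z) of pot_c_mid below 0.035 m)) and contact force between pot_a and pot_b below 4.5 N and contact force between each of pot_b, pot_a and pot_c below 4.5 N and angle between each of pot_a_mid, pot_b_mid, pot_c_mid's own z axis and vertical below 0.175 rad and linear speed of each of pot_a, pot_b, pot_c below 0.02 m/s); the robot touches nothing.
It fails at once if a pot is tipped by more than 35 degrees (angle between any of pot_a_mid, pot_b_mid, pot_c_mid's own z axis and vertical above 0.61 rad).
It also fails if it takes over 72 s, if anything falls off the work surface, if the arm or the gripper's body presses on something with over 40 N, if the wrist force passes 120 N, or if a joint passes its speed limit or range.

## Working session

There is one attempt and no reset: what is moved stays moved. The work goes in short steps, Python scripts to look and compute and a tool call to move; the robot and the scene stay as the last step left them, time stands still between calls to the robot, and variables do not carry over. Pictures are saved under pics/ and viewed, and the job is handed in when it is done.

Besides the shell and the picture viewer there is one more tool, called after "Emit:" in YAML: its name, and indented under it one key for each argument. play_rows: Moves the arm, as the interface text tells. Its arguments: {"type":"object","properties":{"delta_rot":{"type":"array"},"translation":{"type":"array"},"grip":{"type":"array"}},"required":["delta_rot","translation","grip"]}

```bash
mkdir -p pics; ls; cat > h.py <<'E'
import numpy as np,cv2
from rig import arm
def snap(n,f):
    s=arm.sense(); im=arm.get_image(n); cv2.imwrite('pics/'+f+'.png',im['frame'][:,:,::-1])
    return s,im
def T(s):
    w,x,y,z=s['orientation']
    from scipy.spatial.transform import Rotation as R
    M=np.eye(4);M[:3,:3]=R.from_quat([x,y,z,w]).as_matrix();M[:3,3]=s['tcp_pos'];return M
def w2c(im,s=None):
    if 'extrinsics' in im: return np.array(im['extrinsics'])
    return np.linalg.inv(T(s)@np.array(im['tool_from_camera']))
def ray(im,E,u,v,z):
    d=np.array([(u-im['cx'])/im['fx'],-(v-im['cy'])/im['fy'],-1.])
    C=np.linalg.inv(E);o=C[:3,3];d=C[:3,:3]@d
    return o+d*(z-o[2])/d[2]
def proj(im,E,p):
    c=E[:3,:3]@np.array(p)+E[:3,3]
    return im['cx']+im['fx']*c[0]/-c[2], im['cy']+im['fy']*c[1]/c[2]
E
python3 - <<'E'
from h import *
print(arm.sense())
for n in ['scene','side','wrist']:
    s,im=snap(n,n+'0'); print({k:v for k,v in im.items() if k!='frame'})
E
```

```text
pics
{'time_s': 0.0, 'qpos': array([ 1.15395085e+00,  8.79718534e-02,  1.37227721e+00,  9.45124723e-06,
        1.68356664e+00, -1.03119588e-01]), 'joint_velocities': array([-0.00017362, -0.00035341,  0.00037854,  0.0003521 ,  0.00108077,
       -0.00062884]), 'effort': array([ 2.44510484e-04, -3.51865876e+01, -3.13278830e+01, -3.61693787e-05,
        1.05897838e-02,  1.40373196e-06]), 'tcp_pos': array([169.5441086 , 522.69862811, 230.11824964]), 'orientation': array([ 5.53448063e-04,  8.08888801e-01,  5.87960604e-01, -9.63953583e-04]), 'ft_force': array([-1.05181012,  0.48743986, -0.46172645]), 'moment': array([ 0.05279565, -0.0187682 ,  0.05131311]), 'grip_width': 1.0002901809678126}
{'fx': 408.64235008347043, 'fy': 408.64235008347043, 'cx': 254.22395222773807, 'cy': 194.68623331582282, 'extrinsics': array([[ 8.14594535e-01,  5.79859853e-01,  1.40817423e-02,
        -4.04970883e+02],
       [-4.99102209e-01,  6.88362676e-01,  5.26359014e-01,
         2.78811251e+02],
       [ 2.95521114e-01, -4.35797405e-01,  8.50145807e-01,
        -1.05868452e+03],
       [ 0.00000000e+00,  0.000
[... 279 characters left out ...]
01,  6.34931767e-01,  6.65850172e-01,
        -2.15802618e+02],
       [-3.41781332e-01, -5.71480127e-01,  7.46053608e-01,
        -8.76061201e+02],
       [ 0.00000000e+00,  0.00000000e+00,  0.00000000e+00,
         1.00000000e+00]])}
{'fx': 266.1194437511842, 'fy': 266.1194437511842, 'cx': 253.33282991228486, 'cy': 188.06771209245622, 'tool_from_camera': array([[ 9.99999780e-01,  3.12336168e-04, -5.84896963e-04,
        -1.97429104e-01],
       [ 1.27640136e-04, -9.56286264e-01, -2.92432155e-01,
        -7.39666388e+01],
       [-6.50666071e-04,  2.92432016e-01, -9.56286094e-01,
        -1.42772750e+02],
       [ 0.00000000e+00,  0.00000000e+00,  0.00000000e+00,
         1.00000000e+00]])}
```

View pics/scene0.png

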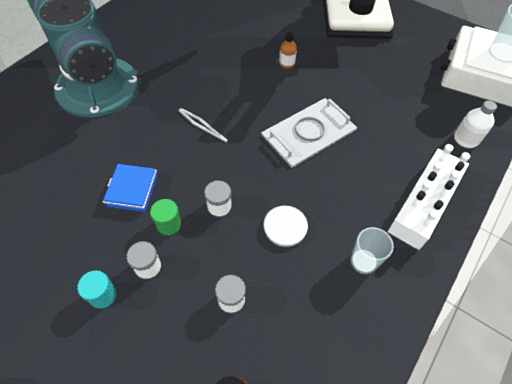

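View pics/side0.png

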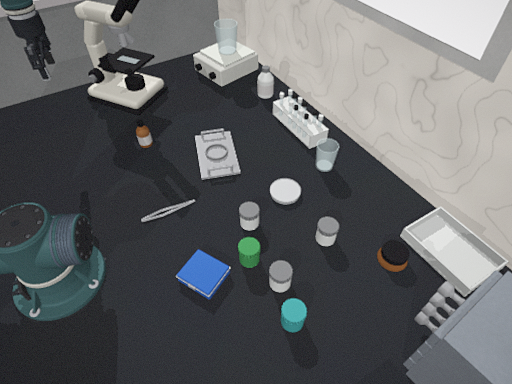

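View pics/wrist0.png

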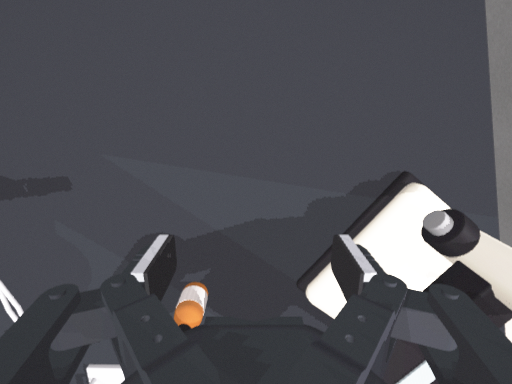

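Scene: grey lids near (218,191), (142,256), (231,289); cup (309,129). Side: lids near (249,210), (281,271), (328,227); cup (216,153). I leave the green and turquoise pots alone.

```bash
python3 - <<'E'
from h import *
for n,L,c in [('scene',[(218,191),(142,256),(231,289),(165,211),(96,286)],(309,129)),('side',[(249,210),(281,271),(328,227),(249,246),(293,311)],(216,153))]:
    s,im=snap(n,n+'1');E=w2c(im)
    for u,v in L: print(n,ray(im,E,u,v,60).round(1))
    print(n,'cup',ray(im,E,*c,18).round(1))
    cr=[cv2.resize(im['frame'][v-25:v+35,u-30:u+30,::-1],None,fx=5,fy=5,interpolation=cv2.INTER_CUBIC) for u,v in L[:3]+[c]][:4]
    cv2.imwrite(f'pics/crop_{n}.png',np.vstack([np.hstack(cr[:2]),np.hstack(cr[2:])]))
E
```

```text
scene [474.6 -96.   60. ]
scene [ 449.  -288.7   60. ]
scene [ 619.  -243.1   60. ]
scene [ 419.3 -193.2   60. ]
scene [ 423.2 -377.2   60. ]
scene cup [523.3 187.2  18. ]
side [472.5 -99.8  60. ]
side [ 444.2 -289.6   60. ]
side [ 612.6 -249.5   60. ]
side [ 416.4 -194.2   60. ]
side [ 413.2 -380.2   60. ]
side cup [517.5 182.6  18. ]
```

View pics/crop_scene.png

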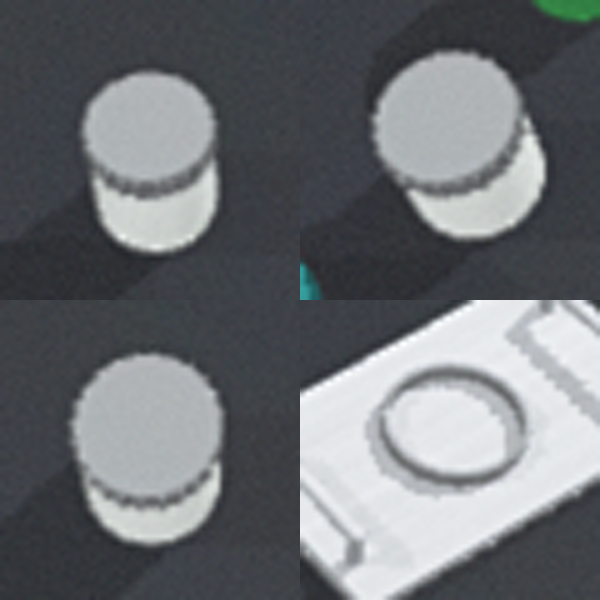

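View pics/crop_side.png

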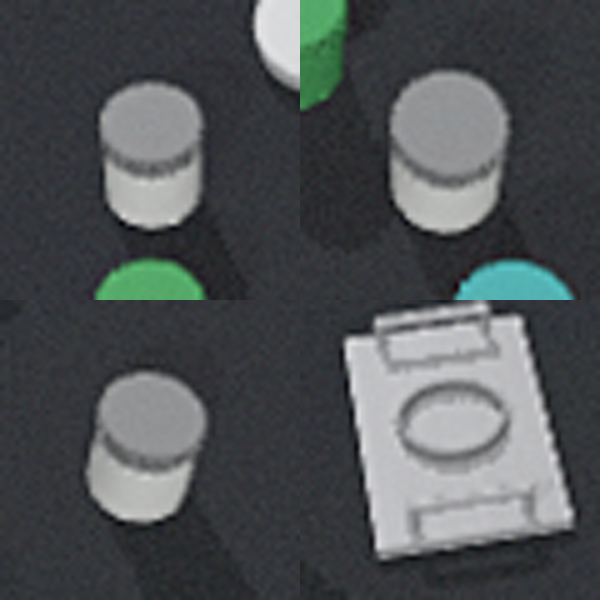

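```bash
python3 - <<'E'
import numpy as np
for k in range(12):
    t=np.radians(72-6*k); d=np.array([.44,-.9])
    print(round(d[0]*np.cos(t)+d[1]*np.sin(t),2),round(d[0]*np.sin(t)-d[1]*np.cos(t),2))
E
```

```text
-0.72 0.7
-0.64 0.77
-0.56 0.83
-0.47 0.88
-0.37 0.93
-0.28 0.96
-0.17 0.99
-0.07 1.0
0.04 1.0
0.14 0.99
0.24 0.97
0.34 0.94
```

Emit:
play_rows:
  delta_rot:
    - [0,0,1]
    - [0,0,1]
    - [0,0,1]
    - [0,0,1]
    - [0,0,1]
    - [0,0,1]
    - [0,0,1]
    - [0,0,1]
    - [0,0,1]
    - [0,0,1]
    - [0,0,1]
    - [0,0,1]
  translation:
    - [-0.72,0.7,0]
    - [-0.64,0.77,0]
    - [-0.56,0.83,0]
    - [-0.47,0.88,0]
    - [-0.37,0.93,0]
    - [-0.28,0.96,0]
    - [-0.17,0.99,0]
    - [-0.07,1,0]
    - [0.04,1,0]
    - [0.14,0.99,0]
    - [0.24,0.97,0]
    - [0.34,0.94,0]
  grip: [85,85,85,85,85,85,85,85,85,85,85,85]

```text
time_s: 1.75
tcp_pos: [273.0, 298.4, 229.1]
orientation: [0.002, 1.0, -0.019, -0.001]
ft_force: [0.3, 0.6, 0.1]
grip_width: 0.992
```

Emit:
play_rows:
  delta_rot:
    - [0,0,-0.36]
    - [0,0,0]
    - [0,0,0]
    - [0,0,0]
    - [0,0,0]
    - [0,0,0]
    - [0,0,0]
    - [0,0,0]
    - [0,0,0]
    - [0,0,0]
    - [0,0,0]
    - [0,0,0]
    - [0,0,0]
  translation:
    - [1,0.5,0]
    - [1,0.5,0]
    - [1,0.5,0]
    - [1,0.5,0]
    - [1,0.5,0]
    - [1,0.5,0]
    - [1,0.5,0]
    - [1,0.5,0]
    - [1,0.5,0]
    - [1,0.5,0]
    - [1,0.5,0]
    - [1,0,0]
    - [0,0,0]
  grip: [85,85,85,85,85,85,85,85,85,85,85,85,85]

```text
time_s: 3.38
tcp_pos: [522.9, 180.1, 228.2]
orientation: [0.001, 1.0, -0.001, -0.001]
ft_force: [-1.2, 1.0, 0.5]
grip_width: 0.995
```

```bash
python3 - <<'E'
from h import *
s,im=snap('wrist','w1');E=w2c(im,s);print(s['tcp_pos'],s['orientation'],proj(im,E,(520,185,18)))
np.save('w1E.npy',E)
E
```

```text
[522.8746061  180.09294716 228.19892288] [ 0.0014626   0.99999756 -0.00117866 -0.00116147] (np.float64(251.08556377689604), np.float64(160.32814199288072))
```

View pics/w1.png

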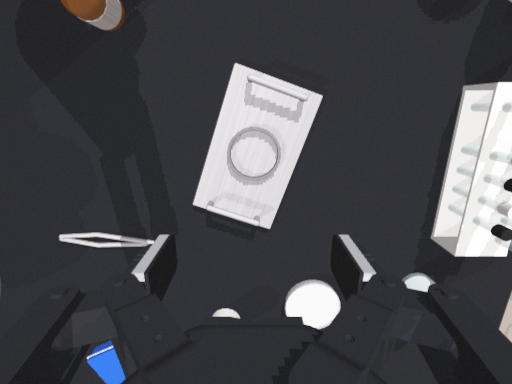

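```bash
python3 - <<'E'
from h import *
f=cv2.imread('pics/w1.png'); c=cv2.resize(f[110:200,205:305],None,fx=6,fy=6,interpolation=cv2.INTER_CUBIC); 
E=np.load('w1E.npy'); im=dict(fx=266.1194437511842,fy=266.1194437511842,cx=253.33282991228486,cy=188.06771209245622)
for cx,cy,col in [(521.5,188.5,(0,0,255)),(523,190,(0,255,0))]:
  for r,z in [(36,18),(32,18)]:
    P=[proj(im,E,(cx+r*np.cos(a),cy+r*np.sin(a),z)) for a in np.linspace(0,6.28,60)]
    cv2.polylines(c,[((np.array(P)-[205,110]+.5)*6).astype(int)],True,col,1)
for u,v in [(254,155),(253,154),(254,156)]: print(ray(im,E,u,v,18))
cv2.imwrite('pics/w1c.png',c)
E
```

```text
[523.9292414  192.20761543  18.        ]
[522.59721076 193.55530688  18.        ]
[523.92688438 190.85983775  18.        ]
```

View pics/w1c.png

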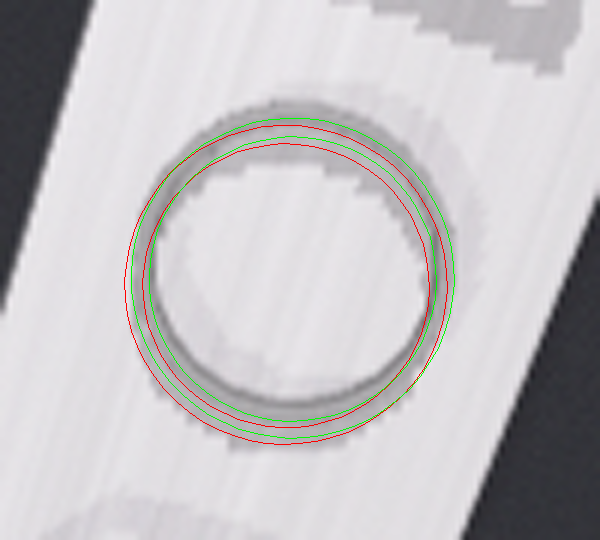

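Emit:
play_rows:
  delta_rot:
    - [0,0,0]
    - [0,0,0]
    - [0,0,0]
    - [0,0,0]
    - [0,0,0]
    - [0,0,0]
    - [0,0,0]
    - [0,0,0]
    - [0,0,0]
    - [0,0,0]
    - [0,0,0]
    - [0,0,0]
    - [0,0,0]
    - [0,0,0]
    - [0,0,0]
  translation:
    - [-0.17,1,0.2]
    - [-0.17,1,0.2]
    - [-0.17,1,0.2]
    - [-0.17,1,0.2]
    - [-0.17,1,0.2]
    - [-0.17,1,0.2]
    - [-0.17,1,0.2]
    - [-0.17,1,0.2]
    - [-0.17,1,0.2]
    - [-0.17,1,0.2]
    - [-0.17,1,0.2]
    - [-0.17,1,0.2]
    - [-0.17,1,0.2]
    - [-0.17,0.85,0.2]
    - [0,0,0]
  grip: [85,85,85,85,85,85,85,85,85,85,85,85,85,85,85]

```text
time_s: 5.3
tcp_pos: [455.3, -115.7, 172.1]
orientation: [0.005, 1.0, -0.001, -0.003]
ft_force: [-0.3, 0.7, 0.1]
grip_width: 0.993
```

```bash
cat > pot.py <<'E'
from h import *
import sys
x,y,n=float(sys.argv[1]),float(sys.argv[2]),sys.argv[3]
s,im=snap('wrist',n);E=w2c(im,s);print(s['tcp_pos'],s['orientation'],s['ft_force'])
f=im['frame'][:,:,::-1].copy()
for z,r,col in [(60,26,(0,0,255)),(0,26,(0,255,0))]:
    P=[proj(im,E,(x+r*np.cos(a),y+r*np.sin(a),z)) for a in np.linspace(0,6.28,60)]
    cv2.polylines(f,[(np.array(P)+.5).astype(int)],True,col,1)
u,v=map(int,proj(im,E,(x,y,60)));print(u,v)
a,b=max(0,v-70),max(0,u-80)
cv2.imwrite('pics/'+n+'c.png',cv2.resize(f[a:a+140,b:b+160],None,fx=5,fy=5))
E=w2c(im,s);print(a,b,[ray(im,E,u+d,v+e,60).round(1) for d,e in [(0,0),(1,0),(0,1)]])
E
python3 pot.py 474.6 -96 w2
```

```text
[ 455.34644359 -115.65779097  172.11936774] [ 5.40158357e-03  9.99980433e-01 -5.39966345e-04 -3.10883774e-03] [-0.33467672  0.73319355  0.0956325 ]
273 164
94 193 [array([474.4, -95.9,  60. ]), array([475.4, -95.9,  60. ]), array([474.4, -96.9,  60. ])]
```

View pics/w2c.png

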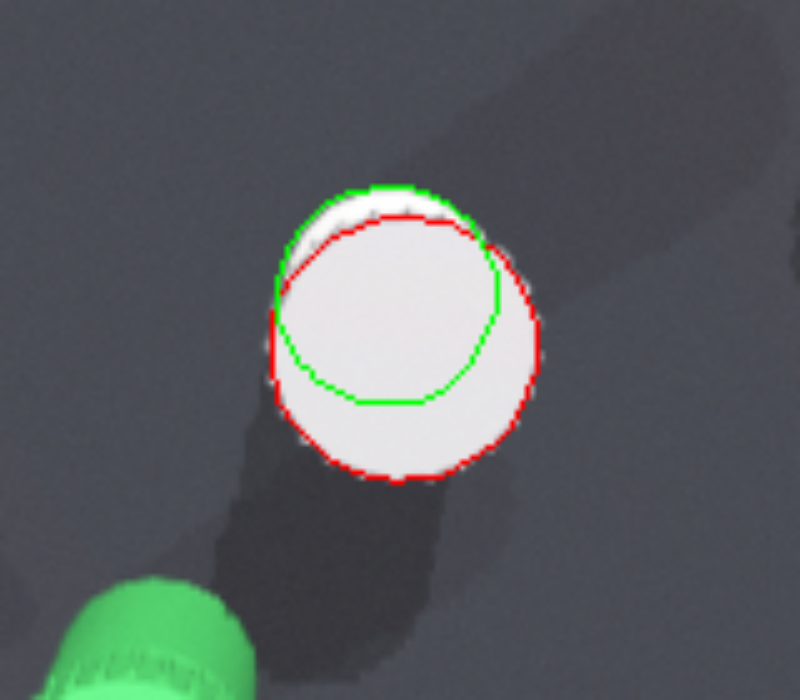

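Emit:
play_rows:
  delta_rot:
    - [0.1,0.06,0]
    - [0,0,0]
    - [0,0,0]
    - [0,0,0]
    - [0,0,0]
  translation:
    - [0.95,-1,0.5]
    - [0,0,1]
    - [0,0,1]
    - [0,0,1]
    - [0,0,0]
  grip: [85,85,85,85,85]

```text
time_s: 5.98
tcp_pos: [474.8, -91.5, 102.7]
orientation: [-0.0, 1.0, 0.002, 0.003]
ft_force: [-0.6, -0.2, 0.1]
grip_width: 0.996
```

Emit:
play_rows:
  delta_rot:
    - [0,-0.05,0]
    - [0,0,0]
    - [0,0,0]
    - [0,0,0]
    - [0,0,0]
    - [0,0,0]
  translation:
    - [0,0.22,1]
    - [0,0,1]
    - [0,0,1]
    - [0,0,0.7]
    - [0,0,0.4]
    - [0,0,0]
  grip: [85,85,85,85,85,85]

```text
time_s: 6.72
tcp_pos: [476.9, -96.7, 19.1]
orientation: [0.001, 1.0, 0.003, 0.002]
ft_force: [-0.0, -0.3, 0.3]
grip_width: 0.993
```

Emit:
play_rows:
  delta_rot:
    - [0,0,0]
    - [0,0,0]
    - [0,0,0]
    - [0,0,0]
    - [0,0,0]
  translation:
    - [-0.1,0,0.1]
    - [0,0,0]
    - [0,0,0]
    - [0,0,0]
    - [0,0,0]
  grip: [40,40,40,40,40]

```text
time_s: 7.35
tcp_pos: [475.4, -97.2, 18.5]
orientation: [0.001, 1.0, 0.003, 0.003]
ft_force: [0.3, 0.4, -1.3]
grip_width: 0.598
```

Emit:
play_rows:
  delta_rot:
    - [0,0,0]
    - [0,0,0]
    - [0,0,0]
    - [0,0,0]
    - [0,0,0]
    - [0,0,0]
  translation:
    - [0,0,-0.5]
    - [0,0,-0.7]
    - [0,0,0]
    - [0,0,0]
    - [0,0,0]
    - [0,0,0]
  grip: [40,40,40,40,40,40]

```text
time_s: 8.1
tcp_pos: [472.6, -96.1, 41.2]
orientation: [0.0, 1.0, 0.003, 0.0]
ft_force: [-0.1, -0.5, -6.4]
grip_width: 0.599
```

```bash
python3 - <<'E'
from h import *
for i in range(4):
  s,im=snap('scene','s2');print(s['ft_force'],s['moment'],s['tcp_pos'],s['grip_width'],s['effort'].round(2))
E
```

```text
[-0.10805449 -0.54498839 -6.36291344] [-0.01424403  0.00051687  0.03973894] [472.57035791 -96.09600188  41.21321383] 0.5987957110731023 [  0.   -33.54 -30.79   0.    -0.     0.  ]
[-0.30110312 -0.13991268 -6.1405833 ] [0.02256174 0.00918566 0.00290645] [472.54502841 -96.12100756  41.19908932] 0.5976974092637739 [-0.000e+00 -3.357e+01 -3.084e+01  0.000e+00 -1.000e-02  0.000e+00]
[ 0.27690963  0.05561479 -6.36866073] [0.01450038 0.00259132 0.00876301] [472.59853557 -96.12074839  41.24581954] 0.596493420994054 [ -0.   -33.48 -30.74   0.    -0.     0.  ]
[ 0.07488986  0.05660909 -5.91144514] [-0.05269234 -0.01706639 -0.00921851] [472.67488525 -96.15107225  41.33245274] 0.5926228986505736 [  0.   -33.45 -30.7    0.     0.     0.  ]
```

View pics/s2.png

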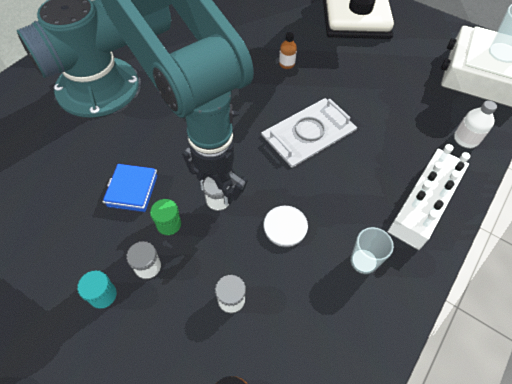

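Emit:
play_rows:
  delta_rot:
    - [0,0,0]
    - [0,0,0]
    - [0,0,0]
    - [0,0,0]
    - [0,0,0]
    - [0,0,0]
    - [0,0,0]
    - [0,0,0]
    - [0,0,0]
    - [0,0,0]
    - [0,0,0]
    - [0,0,0]
    - [0,0,0]
    - [0,0,0]
    - [0,0,0]
    - [0,0,0]
    - [0,0,0]
    - [0,0,0]
    - [0,0,0]
  translation:
    - [0,0,-0.6]
    - [0,0,-0.8]
    - [0,-0.3,-0.8]
    - [0.15,-0.6,-0.5]
    - [0.15,-0.9,0]
    - [0.15,-0.9,0]
    - [0.15,-0.9,0]
    - [0.15,-0.9,0]
    - [0.15,-0.9,0]
    - [0.15,-0.9,0]
    - [0.15,-0.9,0]
    - [0.15,-0.9,0]
    - [0.15,-0.9,0]
    - [0.15,-0.9,0]
    - [0.15,-0.9,0]
    - [0.15,-0.9,0]
    - [0.15,-0.9,0]
    - [0.15,-0.6,0]
    - [0,0,0]
  grip: [40,40,40,40,40,40,40,40,40,40,40,40,40,40,40,40,40,40,40]

```text
time_s: 10.68
tcp_pos: [519.5, 190.2, 110.3]
orientation: [-0.002, 1.0, 0.006, 0.006]
ft_force: [-0.2, 0.4, -5.9]
grip_width: 0.593
```

Emit:
play_rows:
  delta_rot:
    - [-0.04,-0.11,0.11]
    - [0,0,0]
    - [0,0,0]
    - [0,0,0]
  translation:
    - [0.15,0.12,0.6]
    - [0,0,0.9]
    - [0,0,0.7]
    - [0,0,0]
  grip: [40,40,40,40]

```text
time_s: 11.18
tcp_pos: [521.7, 185.3, 61.2]
orientation: [0.002, 1.0, -0.001, -0.002]
ft_force: [0.1, -0.6, -6.1]
grip_width: 0.593
```

```bash
python3 - <<'E'
from h import *
s,im=snap('wrist','w3');print(s['tcp_pos'],s['orientation'])
s,im=snap('scene','s3')
a=cv2.imread('pics/s3.png')[60:200,230:400]; b=cv2.imread('pics/w3.png')
cv2.imwrite('pics/m3.png',np.hstack([cv2.resize(a,(400,384)),b[:,56:456]]))
E
```

```text
[521.72525449 185.31532602  61.20029549] [ 0.00168857  0.99999572 -0.00132464 -0.00199001]
```

View pics/m3.png

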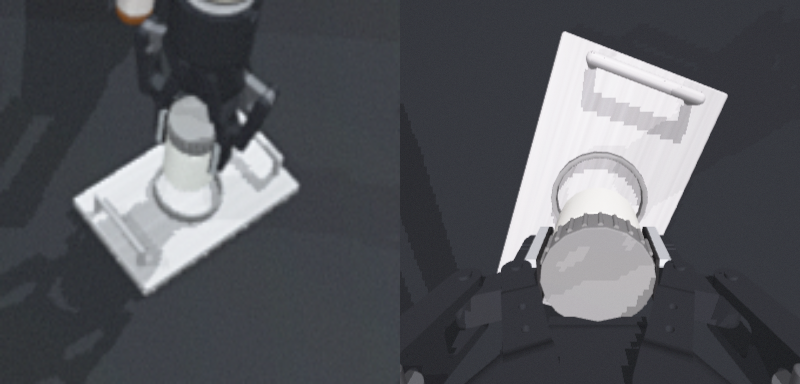

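Emit:
play_rows:
  delta_rot:
    - [0,0,0]
    - [0,0,0]
    - [0,0,0]
    - [0,0,0]
    - [0,0,0]
  translation:
    - [0.04,-0.12,0.4]
    - [0,0,0.5]
    - [0,0,0.4]
    - [0,0,0.2]
    - [0,0,0]
  grip: [40,40,40,40,40]

```text
time_s: 11.9
tcp_pos: [524.9, 188.7, 32.5]
orientation: [0.001, 1.0, -0.001, 0.001]
ft_force: [-0.7, -0.9, -6.2]
grip_width: 0.595
```

Emit:
play_rows:
  delta_rot:
    - [0,0,0]
    - [0,0,0]
    - [0,0,0]
  translation:
    - [-0.1,0.03,0.08]
    - [0,0,0.12]
    - [0,0,0]
  grip: [40,40,40]

```text
time_s: 12.28
tcp_pos: [523.2, 188.1, 28.9]
orientation: [0.001, 1.0, -0.001, 0.002]
ft_force: [-0.5, -0.7, -5.1]
grip_width: 0.594
```

Near contact (force dropped). A touch lower, then release.

Emit:
play_rows:
  delta_rot:
    - [0,0,0]
    - [0,0,0]
    - [0,0,0]
    - [0,0,0]
    - [0,0,0]
    - [0,0,0]
  translation:
    - [0,0,0.05]
    - [0,0,0]
    - [0,0,0]
    - [0,0,0]
    - [0,0,0]
    - [0,0,0]
  grip: [40,40,75,75,75,75]

```text
time_s: 13.02
tcp_pos: [527.4, 189.2, 33.3]
orientation: [-0.001, 1.0, -0.001, 0.007]
ft_force: [0.0, 0.4, -0.5]
grip_width: 0.879
```

Emit:
play_rows:
  delta_rot:
    - [0,0,0]
    - [0,0,0]
    - [0,0,0]
    - [0,0,0]
    - [0,0,0]
    - [0,0,0]
  translation:
    - [0,0,-0.5]
    - [0,0,-1]
    - [0,0,-1]
    - [0,0,-1]
    - [0,0,-1]
    - [0,0,0]
  grip: [85,85,85,85,85,85]

```text
time_s: 13.78
tcp_pos: [526.9, 189.3, 129.9]
orientation: [-0.001, 1.0, -0.001, 0.009]
ft_force: [-0.9, 0.2, -0.0]
grip_width: 0.996
```

```bash
sed 's/(60,26/(70,26/;s/(0,26/(18,36/;s/,60)/,70)/g' pot.py > pot2.py; python3 pot2.py 523 188.5 w4
```

```text
[526.87369232 189.29942748 129.92018861] [-0.00115739  0.99995751 -0.00110628  0.00907874] [-0.94572713  0.22324792 -0.03883279]
246 203
133 166 [array([522.6, 189.2,  70. ]), array([523.4, 189.2,  70. ]), array([522.6, 188.3,  70. ])]
```

View pics/w4c.png

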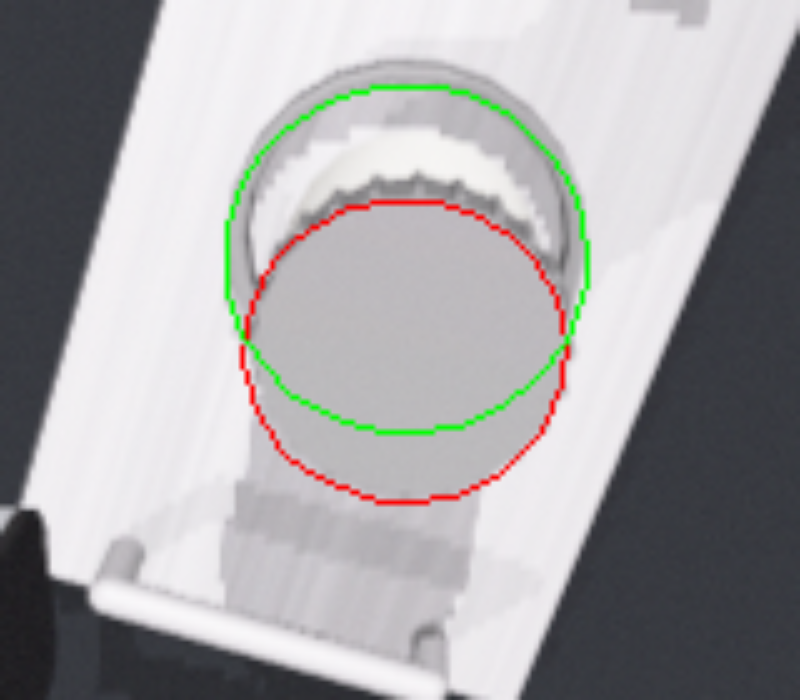

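Emit:
play_rows:
  delta_rot:
    - [0,-0.17,0]
    - [0,0,0]
    - [0,0,0]
    - [0,0,0]
    - [0,0,0]
    - [0,0,0]
    - [0,0,0]
    - [0,0,0]
    - [0,0,0]
    - [0,0,0]
    - [0,0,0]
    - [0,0,0]
    - [0,0,0]
    - [0,0,0]
    - [0,0,0]
    - [0,0,0]
    - [0,0,0]
    - [0,0,0]
    - [0,0,0]
    - [0,0,0]
  translation:
    - [0,0,-1]
    - [0,0.3,-1]
    - [0.25,1,0]
    - [0.25,1,0]
    - [0.25,1,0]
    - [0.25,1,0]
    - [0.25,1,0]
    - [0.25,1,0]
    - [0.25,1,0]
    - [0.25,1,0]
    - [0.25,1,0]
    - [0.25,1,0]
    - [0.25,1,0]
    - [0.25,1,0]
    - [0.25,1,0]
    - [0.25,1,0]
    - [0.25,1,0]
    - [0.25,1,0]
    - [0.25,1,0]
    - [0,0,0]
  grip: [85,85,85,85,85,85,85,85,85,85,85,85,85,85,85,85,85,85,85,85]

```text
time_s: 16.32
tcp_pos: [604.2, -186.0, 144.8]
orientation: [0.002, 1.0, -0.004, -0.018]
ft_force: [0.2, -0.1, -0.2]
grip_width: 0.998
```

Emit:
play_rows:
  delta_rot:
    - [0.04,0.34,-0.08]
    - [0,0,0]
    - [0,0,0]
    - [0,0,0]
  translation:
    - [0.2,0.95,0]
    - [0.25,0.95,0]
    - [0.25,0.9,0]
    - [0,0,0]
  grip: [85,85,85,85]

```text
time_s: 16.82
tcp_pos: [619.3, -242.7, 144.5]
orientation: [-0.001, 1.0, 0.001, -0.001]
ft_force: [-0.3, 0.8, -0.0]
grip_width: 0.998
```

```bash
python3 pot.py 619 -243 w5
```

```text
[ 619.27893668 -242.65174601  144.52419265] [-1.27002273e-03  9.99997978e-01  1.46441197e-03 -5.35604044e-04] [-0.34917931  0.75066084 -0.04367366]
252 193
123 172 [array([ 618.5, -242.2,   60. ]), array([ 619.4, -242.2,   60. ]), array([ 618.5, -243.2,   60. ])]
```

View pics/w5c.png

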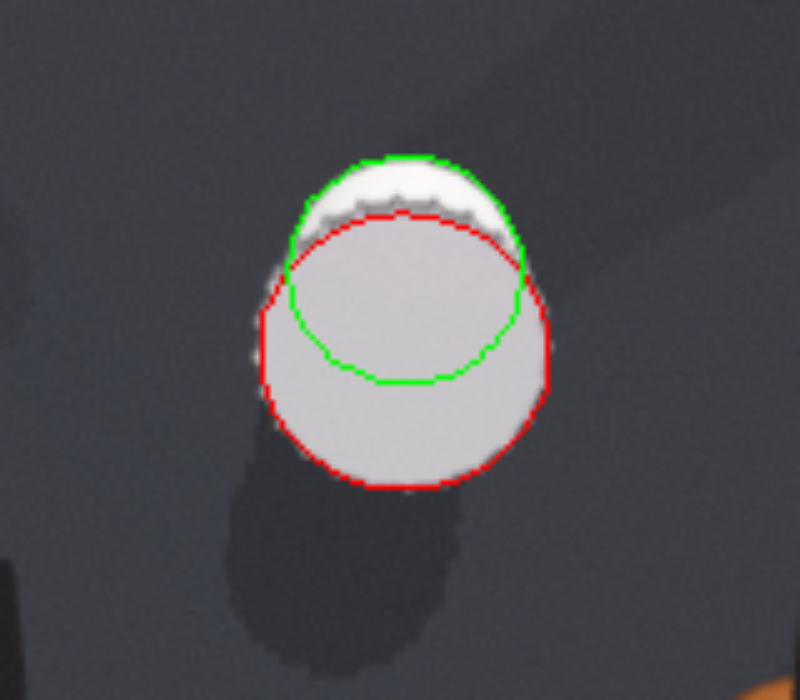

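Lid and base outlines match at (619, −243). Descend 126 mm.

Emit:
play_rows:
  delta_rot:
    - [0,0,0]
    - [0,0,0]
    - [0,0,0]
    - [0,0,0]
    - [0,0,0]
    - [0,0,0]
    - [0,0,0]
  translation:
    - [0,0,0.8]
    - [0,0,1]
    - [0,0,1]
    - [0,0,0.9]
    - [0,0,0.8]
    - [0,0,0.5]
    - [0,0,0]
  grip: [85,85,85,85,85,85,85]

```text
time_s: 17.75
tcp_pos: [617.9, -236.8, 36.1]
orientation: [-0.003, 1.0, 0.004, -0.003]
ft_force: [0.2, -0.2, 0.1]
grip_width: 0.997
```

Emit:
play_rows:
  delta_rot:
    - [-0.06,0.06,0.08]
    - [0,0,0]
    - [0,0,0]
    - [0,0,0]
  translation:
    - [0.05,0.3,0.3]
    - [0,0,0.3]
    - [0,0,0.2]
    - [0,0,0]
  grip: [85,85,85,85]

```text
time_s: 18.25
tcp_pos: [620.3, -244.2, 21.3]
orientation: [0.001, 1.0, -0.001, 0.002]
ft_force: [-0.6, 1.0, -0.3]
grip_width: 0.995
```

Emit:
play_rows:
  delta_rot:
    - [0,0,0]
    - [0,0,0]
    - [0,0,0]
    - [0,0,0]
    - [0,0,0]
    - [0,0,0]
  translation:
    - [0,-0.05,0.15]
    - [0,0,0]
    - [0,0,0]
    - [0,0,0]
    - [0,0,0]
    - [0,0,0]
  grip: [85,40,40,40,40,40]

```text
time_s: 19.0
tcp_pos: [620.6, -243.3, 19.1]
orientation: [0.001, 1.0, -0.001, 0.003]
ft_force: [-0.3, 0.5, 1.1]
grip_width: 0.595
```

Emit:
play_rows:
  delta_rot:
    - [0,0,0]
    - [0,0,0]
    - [0,0,0]
    - [0,0,0]
    - [0,0,0]
    - [0,0,0]
  translation:
    - [0,0,-0.5]
    - [0,0,-0.8]
    - [0,0,-0.8]
    - [0,0,0]
    - [0,0,0]
    - [0,0,0]
  grip: [40,40,40,40,40,40]

```text
time_s: 19.75
tcp_pos: [619.8, -242.8, 63.4]
orientation: [0.001, 1.0, -0.001, 0.002]
ft_force: [0.4, 0.4, -2.1]
grip_width: 0.598
```

Emit:
play_rows:
  delta_rot:
    - [0,0,0]
    - [0,0,0]
    - [0,0,0]
    - [0,0,0]
    - [0,0,0]
    - [0,0,0]
    - [0,0,0]
    - [0,0,0]
    - [0,0,0]
    - [0,0,0]
    - [0,0,0]
    - [0,0,0]
    - [0,0,0]
    - [0,0,0]
    - [0,0,0]
    - [0,0,0]
    - [0,0,0]
    - [0,0,0]
    - [0,0,0]
  translation:
    - [0,0,-0.8]
    - [0,-0.3,-1]
    - [-0.1,-0.6,-1]
    - [-0.2,-0.9,-1]
    - [-0.22,-1,-0.8]
    - [-0.22,-1,0]
    - [-0.22,-1,0]
    - [-0.22,-1,0]
    - [-0.22,-1,0]
    - [-0.22,-1,0]
    - [-0.22,-1,0]
    - [-0.22,-1,0]
    - [-0.22,-1,0]
    - [-0.22,-1,0]
    - [-0.22,-1,0]
    - [-0.22,-1,0]
    - [-0.22,-1,0]
    - [-0.22,-1,0]
    - [0,-0.3,0]
  grip: [40,40,40,40,40,40,40,40,40,40,40,40,40,40,40,40,40,40,40]

```text
time_s: 22.12
tcp_pos: [545.5, 104.4, 160.8]
orientation: [-0.0, 1.0, 0.001, 0.002]
ft_force: [-0.9, -0.1, -2.6]
grip_width: 0.598
```

Emit:
play_rows:
  delta_rot:
    - [0,0,0]
    - [0,0,0]
    - [0,0,0]
    - [0,0,0]
    - [0,0,0]
    - [0,0,0]
    - [0,0,0]
  translation:
    - [-0.2,-0.6,0]
    - [-0.25,-0.9,0]
    - [-0.25,-0.9,0]
    - [-0.25,-0.9,0]
    - [-0.15,-0.5,0]
    - [0,-0.2,0]
    - [0,0,0]
  grip: [40,40,40,40,40,40,40]

```text
time_s: 23.0
tcp_pos: [522.0, 189.9, 160.7]
orientation: [0.0, 1.0, 0.001, 0.002]
ft_force: [0.2, 0.2, -2.1]
grip_width: 0.599
```

Aligned. Descend to about z=105 and look.

Emit:
play_rows:
  delta_rot:
    - [0,0,0]
    - [0,0,0]
    - [0,0,0]
    - [0,0,0]
    - [0,0,0]
  translation:
    - [0.05,0.05,0.6]
    - [0,0,0.8]
    - [0,0,0.8]
    - [0,0,0.5]
    - [0,0,0]
  grip: [40,40,40,40,40]

```text
time_s: 23.62
tcp_pos: [522.6, 186.7, 100.7]
orientation: [0.001, 1.0, -0.001, 0.0]
ft_force: [0.3, 0.2, -2.1]
grip_width: 0.591
```

```bash
python3 - <<'E'
from h import *
s,im=snap('wrist','w6');print(s['tcp_pos'],s['orientation'],s['ft_force'])
s,im=snap('scene','s6');s,im=snap('side','d6')
a=cv2.imread('pics/s6.png')[60:180,250:370]; b=cv2.imread('pics/d6.png')[80:200,160:280]
cv2.imwrite('pics/m6.png',np.hstack([cv2.resize(a,(400,400),interpolation=2),cv2.resize(b,(400,400),interpolation=2)]))
E
```

```text
[522.57659593 186.71794694 100.71332363] [ 9.88628150e-04  9.99999320e-01 -6.13410555e-04  8.32122918e-05] [ 0.34370786  0.21950644 -2.06142465]
```

View pics/m6.png

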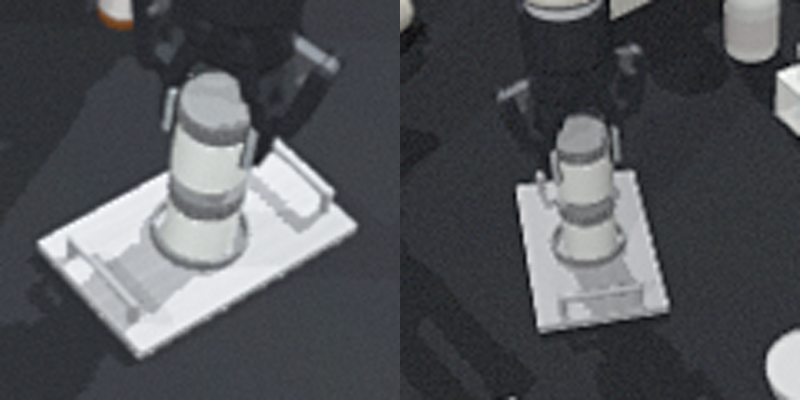

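View pics/w6.png

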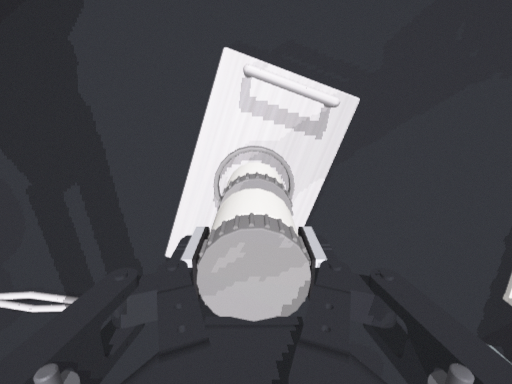

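Well aligned with the lower pot, about 10 mm to go.

Emit:
play_rows:
  delta_rot:
    - [0,0,0]
    - [0,0,0]
    - [0,0,0]
    - [0,0,0]
  translation:
    - [0.02,-0.08,0.25]
    - [0,0,0.2]
    - [0,0,0.08]
    - [0,0,0]
  grip: [40,40,40,40]

```text
time_s: 24.28
tcp_pos: [525.3, 189.3, 93.4]
orientation: [0.0, 1.0, -0.0, 0.004]
ft_force: [-0.4, 0.1, -1.8]
grip_width: 0.595
```

Emit:
play_rows:
  delta_rot:
    - [0,-0.07,0]
    - [0,0,0]
    - [0,0,0]
  translation:
    - [-0.1,0.03,0.1]
    - [0,0,0.1]
    - [0,0,0]
  grip: [40,40,40]

```text
time_s: 24.65
tcp_pos: [523.4, 188.6, 89.3]
orientation: [0.0, 1.0, -0.0, -0.0]
ft_force: [0.0, 0.1, -2.6]
grip_width: 0.594
```

Emit:
play_rows:
  delta_rot:
    - [0,0,0]
    - [0,0,0]
    - [0,0,0]
  translation:
    - [0,0,0.06]
    - [0,0,0.06]
    - [0,0,0]
  grip: [40,40,40]

```text
time_s: 25.02
tcp_pos: [523.7, 188.8, 89.2]
orientation: [-0.0, 1.0, -0.0, 0.001]
ft_force: [0.1, -0.1, -1.9]
grip_width: 0.6
```

Emit:
play_rows:
  delta_rot:
    - [0,0,0]
    - [0,0,0]
    - [0,0,0]
  translation:
    - [0,0,0.1]
    - [0,0,0.1]
    - [0,0,0]
  grip: [40,40,40]

```text
time_s: 25.4
tcp_pos: [524.0, 188.9, 89.2]
orientation: [-0.0, 1.0, -0.0, 0.002]
ft_force: [0.2, -0.3, -1.9]
grip_width: 0.598
```

Emit:
play_rows:
  delta_rot:
    - [0,0,0]
    - [0,0,0]
    - [0,0,0]
  translation:
    - [-0.05,0,0.25]
    - [0,0,0.15]
    - [0,0,0.1]
  grip: [40,40,40]

```text
time_s: 25.78
tcp_pos: [524.1, 189.1, 89.1]
orientation: [-0.001, 1.0, -0.0, 0.004]
ft_force: [-4.7, -1.2, 7.5]
grip_width: 0.599
```

Emit:
play_rows:
  delta_rot:
    - [0,0,0]
    - [0,0,0]
  translation:
    - [0,0,0]
    - [0,0,0]
  grip: [40,40]

```text
time_s: 26.02
tcp_pos: [524.2, 189.0, 89.1]
orientation: [-0.001, 1.0, -0.0, 0.004]
ft_force: [-2.1, 0.0, 2.7]
grip_width: 0.599
```

Emit:
play_rows:
  delta_rot:
    - [0,0,0]
    - [0,0,0]
    - [0,0,0]
    - [0,0,0]
  translation:
    - [0,0,0]
    - [0,0,0]
    - [0,0,0]
    - [0,0,0]
  grip: [55,65,75,75]

```text
time_s: 26.52
tcp_pos: [524.8, 189.2, 87.6]
orientation: [-0.001, 1.0, -0.0, 0.005]
ft_force: [-0.4, -0.4, 0.0]
grip_width: 0.881
```

Emit:
play_rows:
  delta_rot:
    - [0,0,0]
    - [0,0,0]
    - [0,0,0]
    - [0,0,0]
    - [0,0,0]
    - [0,0,0]
    - [0,0,0]
  translation:
    - [0,0,-0.4]
    - [0,0,-0.8]
    - [0,0,-1]
    - [0,0,-1]
    - [0,0,-1]
    - [0,0,-1]
    - [0,0,0]
  grip: [85,85,85,85,85,85,85]

```text
time_s: 27.4
tcp_pos: [525.4, 189.5, 203.0]
orientation: [-0.002, 1.0, -0.0, 0.009]
ft_force: [0.0, 0.3, -0.2]
grip_width: 0.994
```

```bash
sed 's/(60,26/(130,26/;s/(0,26/(70,26/;s/,60)/,130)/g' pot.py > pot3.py; python3 pot3.py 523.5 188.5 w7; python3 - <<'E'
from h import *
s,im=snap('scene','s7');s,im=snap('side','d7')
a=cv2.imread('pics/s7.png')[60:180,250:370]; b=cv2.imread('pics/d7.png')[80:200,160:280]
cv2.imwrite('pics/m7.png',np.hstack([cv2.resize(a,(400,400),interpolation=2),cv2.resize(b,(400,400),interpolation=2)]))
E
```

```text
[525.3960491  189.45354706 203.01143032] [-1.94192329e-03  9.99955873e-01 -1.22909872e-04  9.19055826e-03] [ 0.0417041   0.33373797 -0.20409521]
248 198
128 168 [array([522.7, 189.2, 130. ]), array([523.6, 189.2, 130. ]), array([522.7, 188.3, 130. ])]
```

View pics/w7c.png

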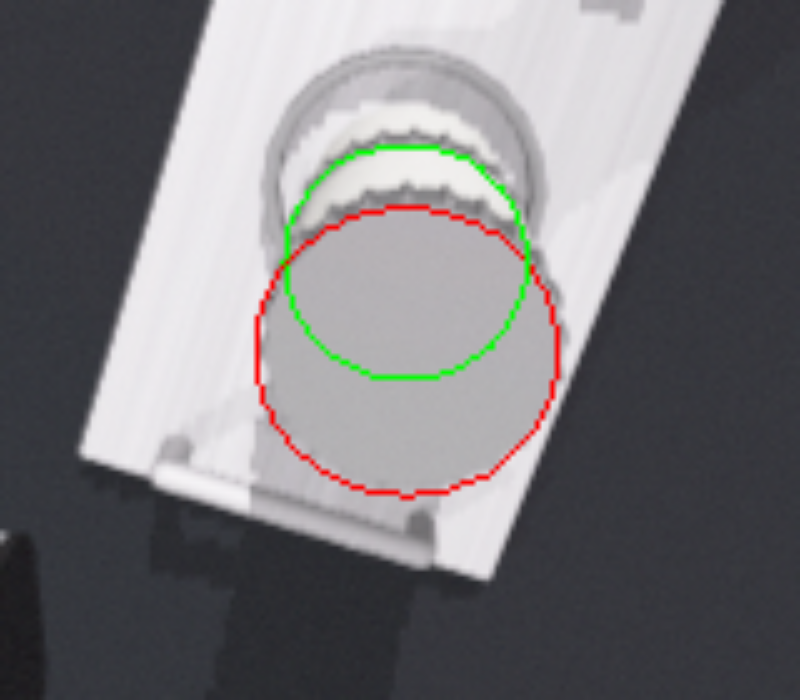

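View pics/m7.png

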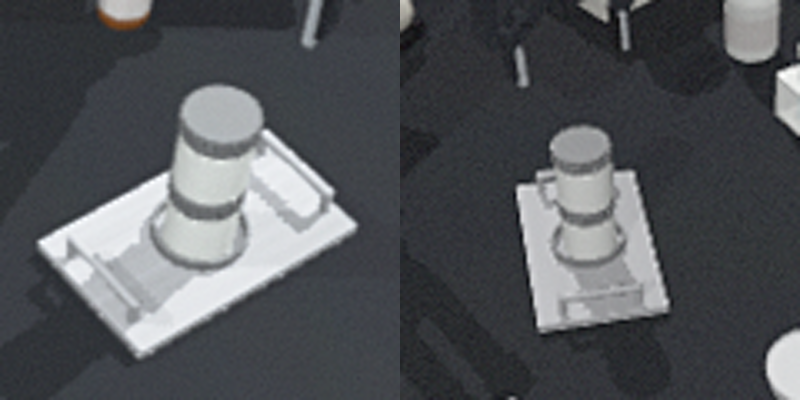

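View pics/s7.png

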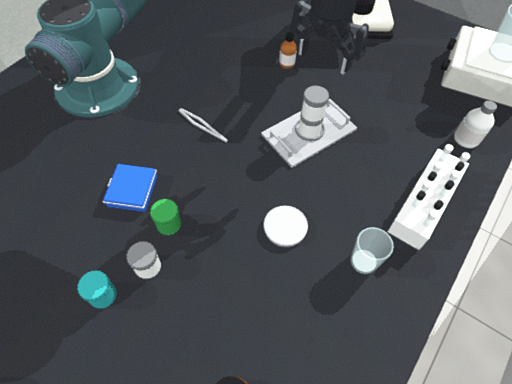

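The stack is square and upright, and the gripper is clear at z=203. The third pot stands untouched at (142,256).

```bash
python3 -c "
from rig import arm
print(arm.job_done())"
```

```text
the job is handed in; nothing more can be done
None
```

The job is handed in, with the heavy pot in the carrier's cup and a light pot stacked on it. No verdict was reported.

- **Finding the heavy pot:** the first pot I lifted, at about (475, −96) mm, pulled down with about 6.2 N (0.63 kg), so it was the heavy one. I set it in the cup and let it go there.
- **Stacking:** the pot from about (619, −243) mm read about 2.1 N, so it was light, and I stacked it on the heavy one.
- **Third pot:** I never lifted it; it is light by elimination. It still stands where it started, about 480 mm from the cup. The green and turquoise pots were not touched.

**Last checks:**
- The wrist picture put the upper lid at about (524, 188) mm and the lower pot at about (523, 188.5) mm. I measured the cup at about (523, 189) mm, so both are within about 2 mm of its centre.
- The scene and side pictures show the stack upright, with the gripper clear at z = 203 mm.
- The clock stood at about 27.5 s of the 72 s allowed.

**Disagreements and oddities:**
- The side camera's positions were 2–10 mm off the scene camera's. The wrist camera agreed with the scene camera, so I used those two.
- While setting down the upper pot I pressed briefly, reading 7.5 N, before contact was clear. I relaxed the arm before opening the gripper.

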